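Pack the house-call tray

TASK

Pack the steel tray for a house call: set the small vial, the large vial, the stocky amber bottle and the slim carton each in the holder whose pocket is made for it (round pockets by size for the vials and the bottle, the rectangular one for the carton), upright and seated on the pocket's floor. The white long-necked dropper bottle and the wide carton do not belong in it: leave them standing where they are.

Things in the scene. Friction and masses are not known exactly. Their poses are not given: they have to be found in the camera images.
- small_vial: TO PACK. Small injection vial standing upright: white body 25 mm in diameter up to 40 mm, narrower cap above, 52 mm high in all. Origin at the centre of its underside, z up along its axis. About 30 g.
- large_vial: TO PACK. Large injection vial standing upright: brown body 32 mm in diameter up to 48 mm, narrower cap above, 62 mm high in all. Origin at the centre of its underside, z up along its axis. About 30 g.
- amber_bottle: TO PACK. Stocky brown medicine bottle with a short wide white cap, standing upright: body 45 mm in diameter up to about 60 mm, 93 mm high in all, the tallest thing to pack. Origin at the centre of its underside, z up along its axis. About 110 g.
- slim_carton: TO PACK. Slim small carton, 32 x 85 x 48 mm (x, y, z), standing on its narrow long face: the narrower of the two cartons. Origin at the centre of its underside, x across its 32 mm width, y along its 85 mm length, z up. About 90 g. Grip it across the 32 mm width.
- dropper_bottle: LEAVE. White dropper bottle with a long slender neck, about as big as the amber bottle: body 44 mm wide, 98 mm high. Stands among the things to pack; not to be moved. Origin at the centre of its underside, z up.
- wide_carton: LEAVE. Wide carton, 60 x 105 x 45 mm (x, y, z), like the slim one but nearly twice as wide. Stands among the things to pack; not to be moved. Origin at the centre of its underside, y along its length, z up.
- holder_small_vial: Fixed holder for the small vial: grey plastic block 84 x 116 x 16 mm (x, y, z), in its middle a round pocket 40 mm in diameter (the smallest round one), 10 mm deep. Origin: centre of its underside; pocket floor 6 mm above it. Four holders fill, two by two in varying order, a fixed steel tray 190 x 252 mm, rim 19 mm high; centres 90 mm apart along x, 120 along y; undersides 3 mm above the worktop.
- holder_large_vial: Fixed holder for the large vial: grey plastic block 84 x 116 x 16 mm (x, y, z), in its middle a round pocket 50 mm in diameter (the middle-sized round one), 10 mm deep. Origin: centre of its underside; pocket floor 6 mm above it. Four holders fill, two by two in varying order, a fixed steel tray 190 x 252 mm, rim 19 mm high; centres 90 mm apart along x, 120 along y; undersides 3 mm above the worktop.
- holder_bottle: Fixed holder for the amber bottle: grey plastic block 84 x 116 x 16 mm (x, y, z), in its middle a round pocket 62 mm in diameter (the largest round one), 10 mm deep. Origin: centre of its underside; pocket floor 6 mm above it. Four holders fill, two by two in varying order, a fixed steel tray 190 x 252 mm, rim 19 mm high; centres 90 mm apart along x, 120 along y; undersides 3 mm above the worktop.
- holder_carton: Fixed holder for the slim carton: grey plastic block 84 x 116 x 16 mm (x, y, z), in its middle a rectangular pocket 48 x 101 mm (x, y), 10 mm deep. Origin: centre of its underside; pocket floor 6 mm above it. Four holders fill, two by two in varying order, a fixed steel tray 190 x 252 mm, rim 19 mm high; centres 90 mm apart along x, 120 along y; undersides 3 mm above the worktop.

How it is judged:
By the outcome, as a careful person would: the job done as asked, in the order asked, and still so for the second after the job is handed in, with the robot touching nothing.
It also fails if it takes over 120 s, if anything falls off the work surface, if the arm or the gripper's body presses on something with over 40 N, if the wrist force passes 120 N, or if a joint passes its speed limit or range.

ROBOT

A 6-joint arm with a two-finger parallel gripper is mounted at the origin on a cart in front of the work surface, level with it; the furniture and walls round the work are solid. World frame = base frame: x ahead of the robot, y to its left, z up, the work surface at z = 0. Lengths are in m, angles in rad, forces in N, time in s.
With the tool pointing down it reaches from about 0.325 to 0.75 m from the base axis. Payload 7.6 kg.
Tool frame: the origin (TCP) lies on the front face of the gripper's body, between the roots of the fingers; the fingertips stand 73 mm ahead of it and the grasp point (between the pads) lies 54 mm ahead of it; z points along the fingers, y is the direction in which the jaws open and shut (so a half turn about z gives the same grasp; the last joint's range is limited). The gripper opens to 85 mm and grips with 20 to 120 N. Pads are 22 mm wide; open, the fingers measure 114 mm over their backs; the gripper's body (76 mm by 85 mm) begins 54 mm behind the grasp point. The pads swing forward as they close: fully open they stand 13 mm farther back than shut.
Start: joints at [-1.214, 0.052, 1.401, -0, 1.689, -0.07], TCP at [0.217, -0.478, 0.304] pointing down, gripper open.
Joint ranges: [-2.9, 2.9], [-0.91, 2.17], [0.12, 2.37], [-1.06, 4.2], [0.26, 2.73], [-2.93, 2.93]. Speed limits (rad/s): [2.57, 2.57, 3.01, 3.14, 3.14, 3.14].

INTERFACE

Orientations are given as a unit quaternion [w, x, y, z].
In Python, from cell import manip, cams gives the robot as it stands. Calls block until the motion is done:
- manip.movep(position, orientation): joint-space move of the TCP to a pose.
- manip.line_to(position, rot=None, vel=0.15, force_limit=None): straight line of the TCP; rot=None keeps the orientation; vel is the mean speed in m/s. With force_limit (N) it stops when the force on the tool has changed by that much, and returns True; else False.
- manip.movej(angles): joint-space move.
- manip.open_gripper() and manip.clamp(squeeze=None): open the fingers fully, or close them until they stop; squeeze is the grip in N (None keeps the last).
- manip.pause(seconds).
- manip.solve_ik(position, orientation): joint angles nearest the present ones, or None.
- cams.camera(name): name is "scene" or "top"; returns a dict with "img" (400x640x3 uint8, red, green, blue), "fx", "fy", "cx", "cy" (pixels), "extrinsics" (4x4, takes a point from camera to world coordinates). Camera axes: x right, y up, looking along -z (the intrinsics and any distortion apply to the point x, -y, -z); pixel columns grow to the right and rows downward; lengths in m; the calibration is good to about 2 mm. A picture is of the moment at which its call begins. There is no depth.
A pose or a line that the arm cannot do raises manip.PlanningError and nothing moves.
- manip.hand_in(): hands the job in, once; it reports no verdict.
Readings, each from a call of its own:
- manip.get_clock(): time.
- manip.get_qpos(): joint angles.
- manip.get_qd(): joint speeds.
- manip.get_joint_torque(): joint torques, N m.
- manip.get_eef_pos(): TCP position.
- manip.get_eef_rot(): TCP orientation.
- manip.get_force(): force on the tool from outside, world axes, zero at the start.
- manip.get_torque(): the same for the moment, N m.
- manip.get_width(): finger opening in m.
Only numpy, scipy, OpenCV 4.12 (cv2) and the standard library are available. Lean on these libraries where they do the work, as an engineer would, in place of code of your own. Each camera call takes 0.05 s, during which the arm holds its last target.

## Working session

There is one attempt and no reset: what is moved stays moved. The work goes in short steps, each a Python script; the robot and the scene stay as the last script left them, time stands still between calls to the robot, and variables do not carry over. Pictures are saved under pics/ and viewed, and the job is handed in when it is done.

```bash
ls; mkdir -p pics; python3 - <<'E'
from cell import manip,cams
import cv2,numpy as np
for n in("scene","top"):
    c=cams.camera(n);print(n,c["fx"],c["fy"],c["cx"],c["cy"],[k for k in c if k not in("img",)]);print(np.round(c["extrinsics"],4))
    cv2.imwrite(f"pics/{n}0.png",c["img"][:,:,::-1])
print(manip.get_clock(),manip.get_eef_rot())
E
```

```text
pics
scene 369.5065644410536 369.5065644410536 316.22230828847097 197.08918105408665 ['fx', 'fy', 'cx', 'cy', 'extrinsics']
[[-0.8211  0.4137 -0.3933  0.1857]
 [-0.5705 -0.5715  0.5899  0.5041]
 [ 0.0192  0.7087  0.7053  0.6737]
 [ 0.      0.      0.      1.    ]]
top 393.94136240740295 393.94136240740295 319.8581503386297 201.2624016159007 ['fx', 'fy', 'cx', 'cy', 'extrinsics']
[[-0.0218  0.9801 -0.1971  0.3258]
 [-0.9994 -0.0266 -0.0216 -0.0318]
 [-0.0264  0.1965  0.9801  1.0641]
 [ 0.      0.      0.      1.    ]]
0.1 [-7.27147542e-04  9.77315052e-01  2.11789400e-01 -1.05671473e-04]
```

View pics/scene0.png

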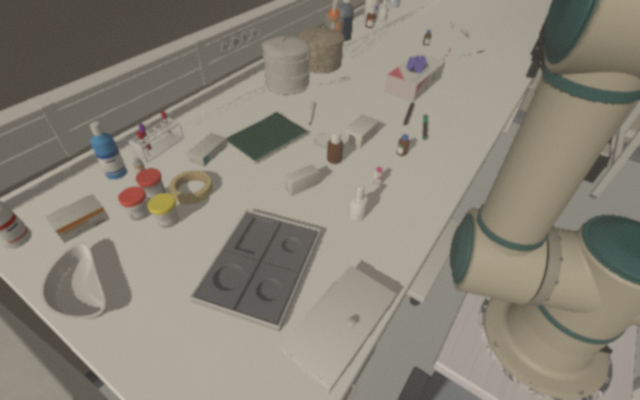

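View pics/top0.png

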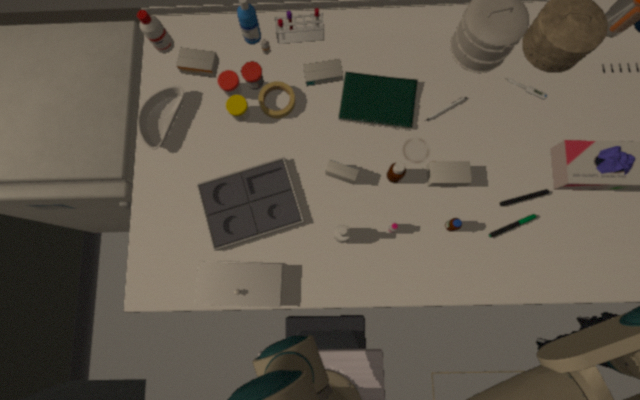

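The top view shows the tray at about (250,203), slim carton (342,171), amber bottle (397,173) and wide carton (449,173). It also shows the dropper (342,233), small vial (394,228) and large vial (454,224). I'll enlarge both views.

```bash
python3 - <<'E'
import cv2
a=cv2.imread("pics/top0.png")
cv2.imwrite("pics/t1.png",cv2.resize(a[145:265,190:320],None,fx=5,fy=5,interpolation=cv2.INTER_CUBIC)[:600])
cv2.imwrite("pics/t2.png",cv2.resize(a[145:255,320:480],None,fx=5,fy=5,interpolation=cv2.INTER_CUBIC))
b=cv2.imread("pics/scene0.png")
cv2.imwrite("pics/s1.png",cv2.resize(b[205:330,190:325],None,fx=4.5,fy=4.5,interpolation=cv2.INTER_CUBIC))
cv2.imwrite("pics/s2.png",cv2.resize(b[105:225,275:435],None,fx=5,fy=5,interpolation=cv2.INTER_CUBIC))
E
```

```text
(no output)
```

View pics/t1.png

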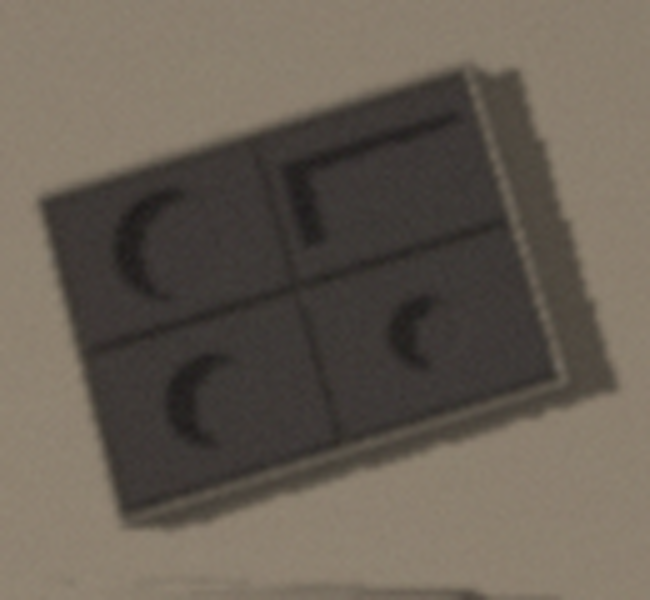

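View pics/t2.png

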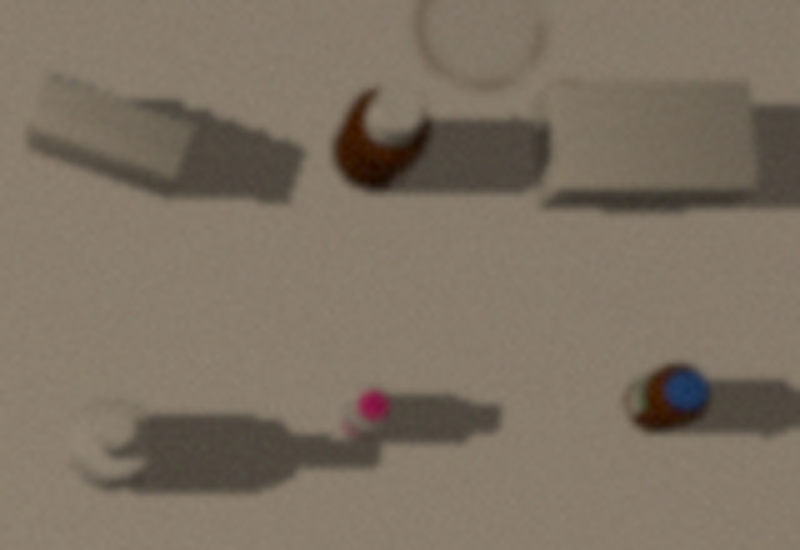

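View pics/s1.png

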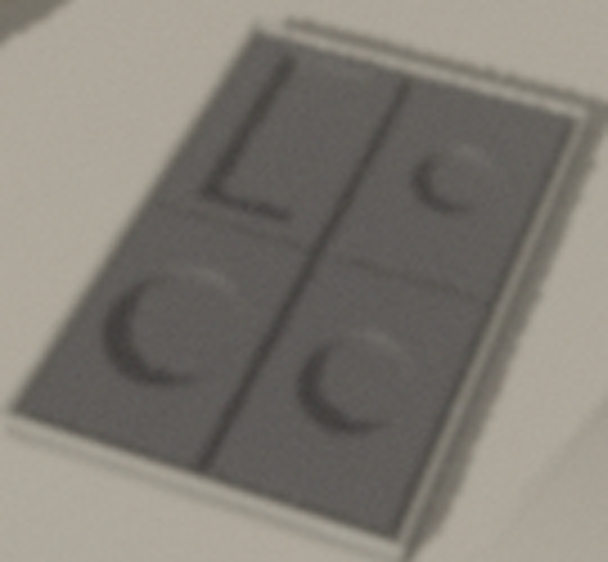

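View pics/s2.png

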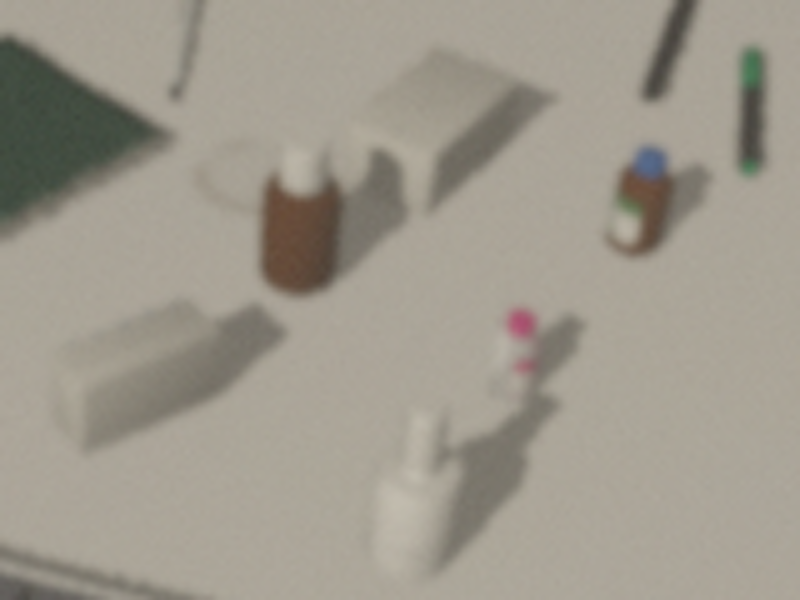

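The top view puts the pockets as follows: carton upper right, bottle (largest) upper left, large vial lower left, small vial lower right. The pink cap is at about (394,226) and the blue cap at about (457,223). Next I'll measure with masks and rays.

```bash
cat > h.py <<'E'
import cv2,numpy as np
K={}
def calib(c): return dict(f=c["fx"],cx=c["cx"],cy=c["cy"],E=np.array(c["extrinsics"]))
def ray(C,p):
    d=np.array([(p[0]-C["cx"])/C["f"],-(p[1]-C["cy"])/C["f"],-1.]);d=C["E"][:3,:3]@d
    return C["E"][:3,3],d/np.linalg.norm(d)
def onz(C,p,z):
    o,d=ray(C,p);return o+d*(z-o[2])/d[2]
def proj(C,P):
    q=C["E"][:3,:3].T@(np.asarray(P)-C["E"][:3,3]);return np.array([C["cx"]+C["f"]*q[0]/-q[2],C["cy"]-C["f"]*q[1]/-q[2]])
def tri(Ca,pa,Cb,pb):
    o1,d1=ray(Ca,pa);o2,d2=ray(Cb,pb)
    s=np.linalg.lstsq(np.c_[d1,-d2],o2-o1,rcond=None)[0]
    a=o1+s[0]*d1;b=o2+s[1]*d2
    return (a+b)/2,np.linalg.norm(a-b)*1000
def comps(m,amin=4):
    n,l,s,c=cv2.connectedComponentsWithStats(m.astype(np.uint8),connectivity=8)
    return [(s[i,4],c[i].round(1),s[i,:4]) for i in range(1,n) if s[i,4]>=amin],l
def hsv(img): return cv2.cvtColor(cv2.GaussianBlur(img,(3,3),0),cv2.COLOR_RGB2HSV).astype(int)
E
python3 - <<'E'
from cell import cams
from h import *
import pickle
D={}
for n in("scene","top"):
    c=cams.camera(n);D[n]=(calib(c),c["img"])
pickle.dump(D,open("d0.pkl","wb"))
for n,(C,img) in D.items():
    H,S,V=np.moveaxis(hsv(img),2,0)
    roi=np.zeros(H.shape,bool)
    if n=="top": roi[150:260,320:480]=1
    else: roi[105:225,275:435]=1
    for nm,m in(("pink",(H>155)&(H<178)&(S>110)),("blue",(H>100)&(H<130)&(S>100)),("brown",((H<12)|(H>176))&(S>95)&(V<130))):
        print(n,nm,[(int(a),c.tolist(),b.tolist()) for a,c,b in comps(m&roi)[0]])
    m=(V<80 if n=="top" else V<125)
    r=np.zeros_like(m); 
    if n=="top": r[150:260,190:310]=1
    else: r[205:330,190:325]=1
    m=cv2.morphologyEx((m&r).astype(np.uint8),cv2.MORPH_OPEN,np.ones((5,5),np.uint8))
    cs,_=cv2.findContours(m,0,1);k=max(cs,key=cv2.contourArea)
    ap=cv2.approxPolyDP(cv2.convexHull(k),6,True)[:,0];print(n,"tray",cv2.contourArea(k),ap.tolist())
    print(np.array([onz(C,p,.019) for p in ap]).round(4).tolist())
E
```

```text
scene pink [(4, [378.5, 169.5], [378, 169, 2, 2])]
scene blue []
scene brown [(5, [403.0, 142.0], [401, 141, 5, 3]), (5, [332.2, 150.4], [331, 149, 4, 3]), (5, [332.2, 155.4], [331, 155, 3, 2])]
scene tray 8637.5 [[246, 213], [320, 233], [283, 324], [195, 297]]
[[0.6564, 0.0996, 0.019], [0.4773, 0.0472, 0.019], [0.4096, 0.2683, 0.019], [0.585, 0.3242, 0.019]]
top pink [(29, [394.4, 225.7], [392, 223, 6, 6])]
top blue [(39, [456.9, 222.9], [454, 220, 7, 7])]
top brown [(8, [394.4, 179.4], [393, 178, 4, 3]), (17, [453.4, 224.6], [451, 219, 8, 10])]
top tray 5690.5 [[282, 160], [299, 221], [215, 247], [200, 185]]
[[0.6555, 0.0937, 0.019], [0.4835, 0.0484, 0.019], [0.4193, 0.2733, 0.019], [0.5906, 0.3201, 0.019]]
```

```bash
python3 - <<'E'
from h import *
import pickle
D=pickle.load(open("d0.pkl","rb"));S0,T0=D["scene"][0],D["top"][0]
for n,(C,img) in D.items():
    H,S,V=np.moveaxis(hsv(img),2,0)
    roi=np.zeros(H.shape,bool)
    if n=="top": roi[150:260,320:480]=1
    else: roi[105:225,275:435]=1
    for nm,m in(("pink",(H>150)&(H<179)&(S>70)),("blue",(H>98)&(H<130)&(S>55)),("brown",((H<14)|(H>176))&(S>75))):
        print(n,nm,[(int(a),c.tolist(),b.tolist()) for a,c,b in comps(m&roi,6)[0]])
def ct(x,y): return (320+(x+.5)/5-.5,145+(y+.5)/5-.5)
def cs(x,y): return (275+(x+.5)/5-.5,105+(y+.5)/5-.5)
p,e=tri(T0,(190+297/5-.4,145+287/5-.4),S0,(190+318/4.5-.4,205+245/4.5-.4));print("cross",p,e)
print(onz(T0,(249,202),.019),onz(S0,(260.3,259),.019))
# amber cap centre top
p,e=tri(T0,ct(393,113),S0,cs(302,152));print("ambercap",p,e)
p,e=tri(T0,ct(373,405),S0,cs(520,318));print("pinkcap",p,e)
p,e=tri(T0,ct(687,388),S0,cs(652,156));print("bluecap",p,e)
# slim carton top corners: top view ; scene view
for nm,a,b in(("c1",(48,75),None),("c2",(198,123),None),("c3",(180,182),None),("c4",(30,130),None)):
    print(nm,onz(T0,ct(*a),.048))
for b in((180,298),(222,333),(88,385),(55,355)): print("s",onz(S0,cs(*b),.048))
for b in((85,452),): print("sbase",onz(S0,cs(*b),0))
E
```

```text
scene pink [(19, [378.8, 169.2], [377, 167, 5, 5])]
scene blue [(15, [404.5, 137.1], [403, 135, 4, 5])]
scene brown [(40, [404.4, 145.4], [400, 140, 8, 14]), (222, [333.9, 152.4], [328, 143, 14, 20])]
top pink [(33, [394.3, 225.7], [391, 223, 7, 6])]
top blue [(55, [457.0, 222.6], [453, 219, 9, 8])]
top brown [(155, [393.7, 174.6], [387, 164, 18, 18]), (50, [452.3, 226.2], [447, 218, 13, 13])]
cross [0.53849234 0.18322673 0.02274371] 0.17890149160251334
[0.53917414 0.1839571  0.019     ] [0.54063014 0.18127821 0.019     ]
ambercap [ 0.60670912 -0.21246292  0.08722963] 1.9487271132893937
pinkcap [ 0.46112994 -0.1994495   0.05139607] 1.7036496622089774
bluecap [ 0.46335115 -0.3573771   0.06235805] 0.3421383332411506
c1 [ 0.64362654 -0.03697291  0.048     ]
c2 [ 0.6145418  -0.11624884  0.048     ]
c3 [ 0.58239573 -0.1053832   0.048     ]
c4 [ 0.61329737 -0.02654886  0.048     ]
s [ 0.61678492 -0.11142981  0.048     ]
s [ 0.58294367 -0.10127679  0.048     ]
s [ 0.61471199 -0.02906338  0.048     ]
s [ 0.64200743 -0.03715113  0.048     ]
sbase [ 0.6175951  -0.02817438  0.        ]
```

```bash
python3 - <<'E'
import cv2
b=cv2.imread("pics/scene0.png");a=cv2.imread("pics/top0.png")
f=lambda x:cv2.convertScaleAbs(cv2.resize(x,None,fx=10,fy=10,interpolation=cv2.INTER_CUBIC),alpha=1.6,beta=-60)
cv2.imwrite("pics/s3.png",f(b[155:205,280:335]))
cv2.imwrite("pics/t3.png",f(a[150:195,320:390]))
E
```

```text
(no output)
```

View pics/s3.png

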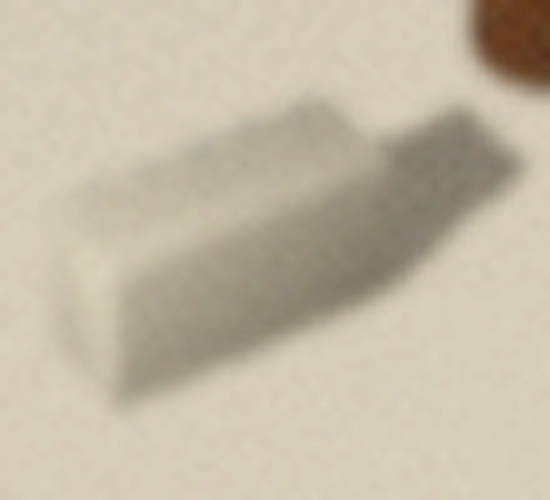

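View pics/t3.png

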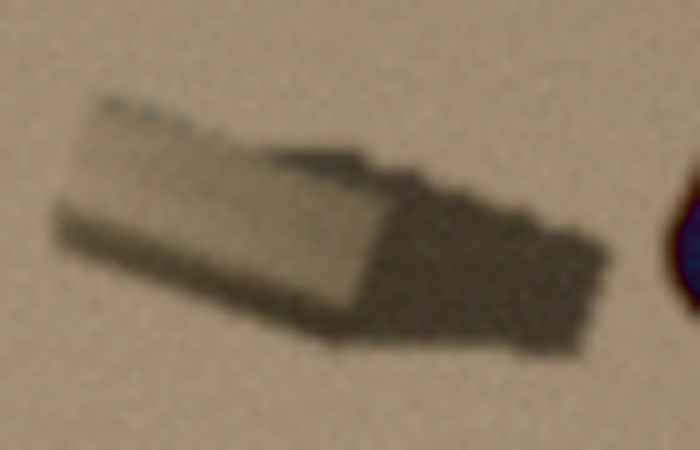

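Both views agree to about 3 mm. The slim carton is at about (0.614,-0.070) with yaw about -21°, and the tray at about (0.538,0.184) with yaw about 16°. I'll check the seated estimates by overlaying them and triangulating the heights.

```bash
cat >> h.py <<'E'
from scipy.spatial.transform import Rotation as R
YAW=np.radians(16.0);TC=np.array([.538,.1835])
ux=np.array([np.cos(YAW),np.sin(YAW)]);uy=np.array([-np.sin(YAW),np.cos(YAW)])
POCK=dict(small=TC-.045*ux-.06*uy,large=TC-.045*ux+.06*uy,amber=TC+.045*ux+.06*uy,carton=TC+.045*ux-.06*uy)
OBJ=dict(small=(.461,-.1995),large=(.4633,-.3575),amber=(.607,-.2125),carton=(.6138,-.0705))
CYAW=np.radians(-21.)
def draw(C,img,P,box,fx,fn):
    im=cv2.resize(img[box[1]:box[3],box[0]:box[2],::-1],None,fx=fx,fy=fx,interpolation=cv2.INTER_CUBIC)
    for L,col in P:
        q=np.array([(proj(C,p)-box[:2]+.5)*fx for p in L]).astype(int)
        cv2.polylines(im,[q.reshape(-1,1,2)],True,col,1)
    cv2.imwrite(fn,im)
def circ(c,r,z): return [(c[0]+r*np.cos(t),c[1]+r*np.sin(t),z) for t in np.linspace(0,6.28,30)]
def rect(c,w,l,yaw,z):
    a=np.array([np.cos(yaw),np.sin(yaw)]);b=np.array([-a[1],a[0]]);c=np.array(c)
    return [(*(c+sx*w/2*a+sy*l/2*b),z) for sx,sy in((1,1),(1,-1),(-1,-1),(-1,1))]
E
python3 - <<'E'
from h import *
import pickle
D=pickle.load(open("d0.pkl","rb"))
G=(0,255,0);Y=(0,255,255)
P=[(circ(POCK["small"],.02,.019),G),(circ(POCK["large"],.025,.019),G),(circ(POCK["amber"],.031,.019),G),(rect(POCK["carton"],.048,.101,YAW,.019),G),(rect(TC,.19,.252,YAW,.019),Y)]
Q=[(circ(OBJ["small"],.0125,0),G),(circ(OBJ["small"],.008,.052),Y),(circ(OBJ["large"],.016,0),G),(circ(OBJ["large"],.009,.062),Y),(circ(OBJ["amber"],.0225,0),G),(circ(OBJ["amber"],.0135,.093),Y),(rect(OBJ["carton"],.032,.085,CYAW,0),G),(rect(OBJ["carton"],.032,.085,CYAW,.048),Y)]
for n,b1,b2 in(("top",(190,145,310,255),(320,145,480,255)),("scene",(190,205,325,330),(275,105,435,225))):
    draw(*D[n],P,b1,4,f"pics/o_{n}1.png");draw(*D[n],Q,b2,5,f"pics/o_{n}2.png")
S0,T0=D["scene"][0],D["top"][0]
ct=lambda x,y:(320+(x+.5)/10-.5,150+(y+.5)/10-.5);cs=lambda x,y:(280+(x+.5)/10-.5,155+(y+.5)/10-.5)
print(tri(T0,ct(355,305),S0,cs(385,160)),tri(T0,ct(395,200),S0,cs(318,100)))
a=[cv2.imread(f"pics/o_{n}{i}.png") for i in(1,2) for n in("top","scene")]
for i in(0,2):
    h=max(a[i].shape[0],a[i+1].shape[0]);p=[cv2.copyMakeBorder(x,0,h-x.shape[0],0,0,0) for x in a[i:i+2]]
    x=np.hstack(p);s=800/x.shape[1] if 0 else 1
    cv2.imwrite(f"pics/o{i}.png",cv2.resize(x,None,fx=800/x.shape[1],fy=800/x.shape[1]) if i==0 else p[0]);
E
```

```text
(array([ 0.58642733, -0.10377426,  0.04630864]), np.float64(2.022598042882246)) (array([ 0.61590884, -0.11568892,  0.04388926]), np.float64(2.430398342394803))
```

View pics/o0.png

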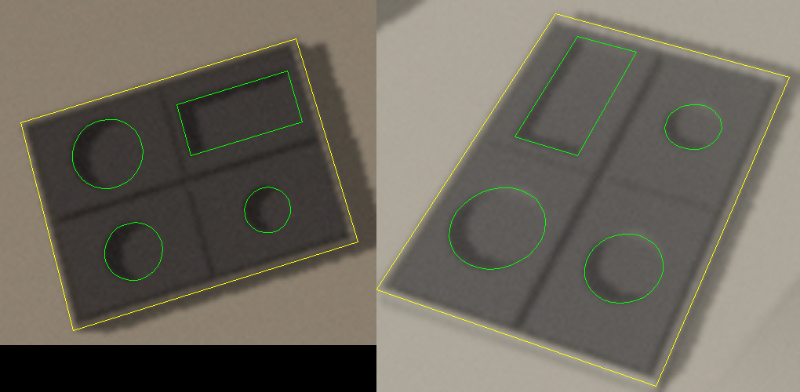

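View pics/o_top2.png

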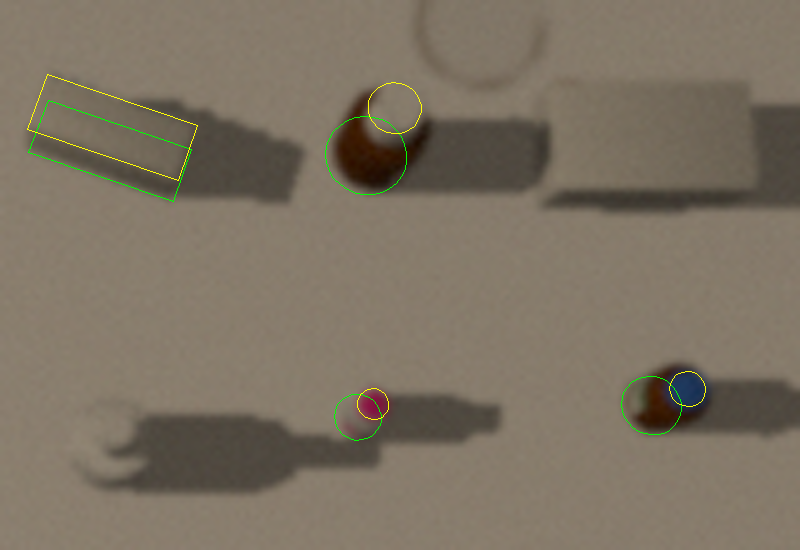

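View pics/o_scene2.png

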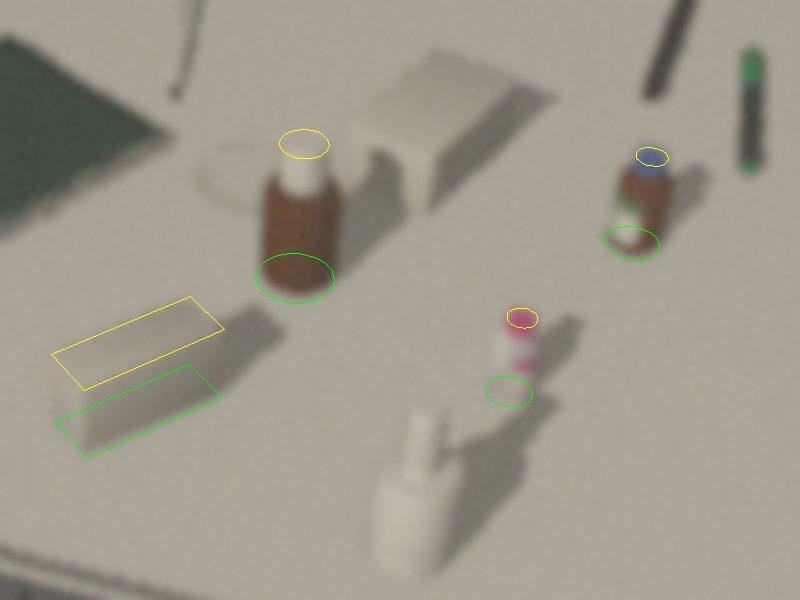

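The pocket overlays fit both views, including the size order, so the holder assignment stands. The objects need about 1–3 mm of shift. Starting with the small vial.

```bash
cat > act.py <<'E'
from h import *
from cell import manip,cams
OBJ.update(small=(.461,-.2005),large=(.463,-.3585),amber=(.6045,-.2145))
def quat(th):
    y=np.array([np.cos(th),np.sin(th),0]);z=np.array([0,0,-1.]);x=np.cross(y,z)
    q=R.from_matrix(np.c_[x,y,z]).as_quat();return [float(v) for v in(q[3],q[0],q[1],q[2])]
def best(pos,th):
    c=[]
    for t in(th,th+np.pi):
        q=manip.solve_ik(list(pos),quat(t))
        if q is not None: c.append((abs(q[5]),t))
    return min(c)[1]
def st(s): print(s,"t%.1f"%manip.get_clock(),"w%.4f"%manip.get_width(),np.round(manip.get_eef_pos(),4),"F",np.round(manip.get_force(),1))
def pick(n,th,z,sq,zh=.23):
    p=OBJ[n];th=best((*p,zh),th)
    manip.movep([*p,zh],quat(th));st("above")
    print("hit",manip.line_to([*p,z],vel=.15,force_limit=8));st("down")
    manip.clamp(squeeze=sq);st("clamped")
    manip.line_to([*p,zh],vel=.2);st("lift")
def place(n,th,z,zh=.23):
    p=POCK[n];th=best((*p,zh),th)
    manip.movep([*p,zh],quat(th));st("over")
    manip.line_to([*p,z+.009+.012],vel=.15)
    print("hit",manip.line_to([*p,z+.009-.002],vel=.03,force_limit=3));st("set")
def snap(tag):
    for n,b in(("top",(190,145,350,255)),("scene",(190,185,345,330))):
        c=cams.camera(n);cv2.imwrite(f"pics/{tag}_{n}.png",cv2.resize(c["img"][b[1]:b[3],b[0]:b[2],::-1],None,fx=4,fy=4,interpolation=cv2.INTER_CUBIC))
E
python3 - <<'E'
from act import *
pick("small",0,.086,25)
c=cams.camera("scene");cv2.imwrite("pics/a1.png",c["img"][:,:,::-1])
E
```

```text
above t1.6 w0.0853 [ 0.4608 -0.2013  0.2303] F [ 0.4 -0.2 -0.4]
hit False
down t2.7 w0.0854 [ 0.4615 -0.2009  0.087 ] F [-0.3 -0.3  0.4]
clamped t3.3 w0.0238 [ 0.4612 -0.2006  0.0863] F [-0.9  0.6  1.9]
lift t4.2 w0.0238 [ 0.4605 -0.2002  0.2284] F [ 0.3  0.1 -1. ]
```

View pics/a1.png

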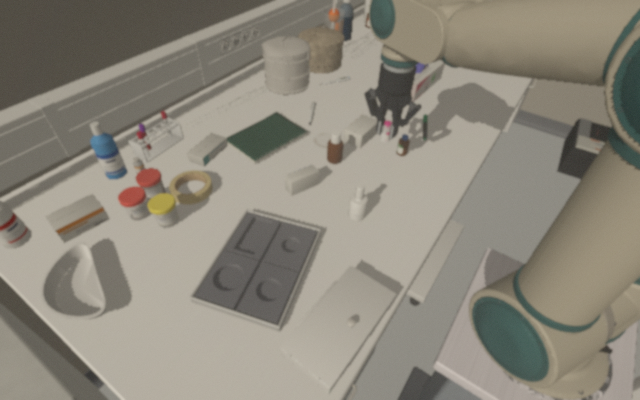

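The gripper holds the small vial, with an opening of 24 mm and the pink cap visible at (388,120). Placing it now.

```bash
python3 - <<'E'
from act import *
place("small",YAW+np.pi/2,.086)
snap("b1")
E
```

```text
over t5.9 w0.0238 [0.5113 0.113  0.2297] F [ 0.4 -0.  -0.2]
hit True
set t7.3 w0.0239 [0.5116 0.1135 0.0951] F [ 0.2 -1.4  4.5]
```

View pics/b1_scene.png

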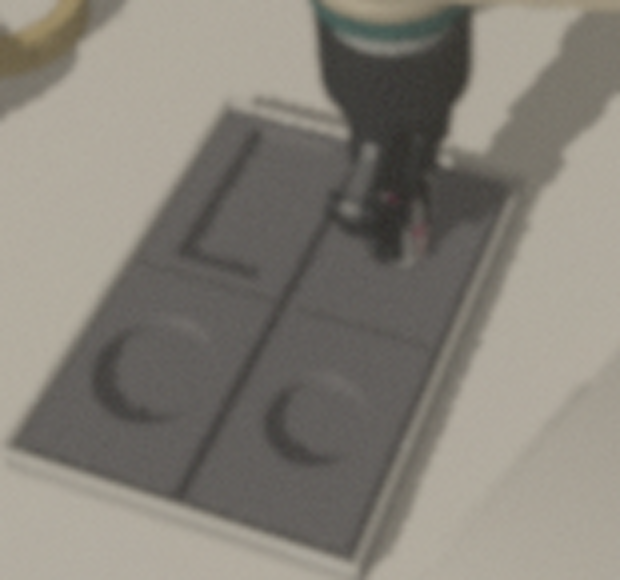

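Contact came at TCP z 0.095, which is the grip height plus 9 mm, so the vial is on the pocket floor. I'll release it and fetch the large vial.

```bash
cat >> act.py <<'E'
def release(n,zh=.23):
    manip.open_gripper();st("open");manip.line_to([*POCK[n],zh],vel=.2);st("up")
E
python3 - <<'E'
from act import *
release("small")
snap("b2")
pick("large",0,.090,25)
place("large",YAW+np.pi/2,.090)
snap("b3")
E
```

```text
open t8.0 w0.0856 [0.5111 0.1134 0.0945] F [0.3 0.  0.4]
up t8.8 w0.0854 [0.5108 0.1133 0.2285] F [-0.2 -1.3  0. ]
above t10.8 w0.0853 [ 0.4633 -0.358   0.2298] F [0.1 0.3 0. ]
hit False
down t11.9 w0.0853 [ 0.4635 -0.3589  0.0912] F [-0.1 -0.5 -0.2]
clamped t12.4 w0.0306 [ 0.4632 -0.3586  0.0904] F [-0.8  0.6  2.4]
lift t13.3 w0.0309 [ 0.4626 -0.3581  0.2283] F [-0.3  1.4 -0.4]
over t15.4 w0.0314 [0.4786 0.2281 0.23  ] F [-0.6 -0.2 -0.4]
hit True
set t16.8 w0.0312 [0.4783 0.2289 0.0992] F [0.4 1.  3.3]
```

View pics/b2_top.png

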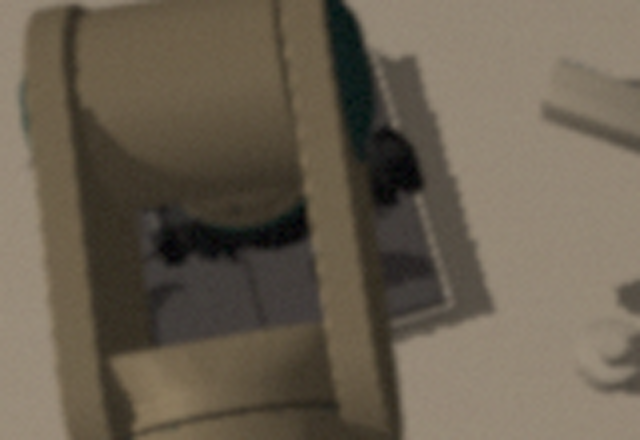

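View pics/b3_scene.png

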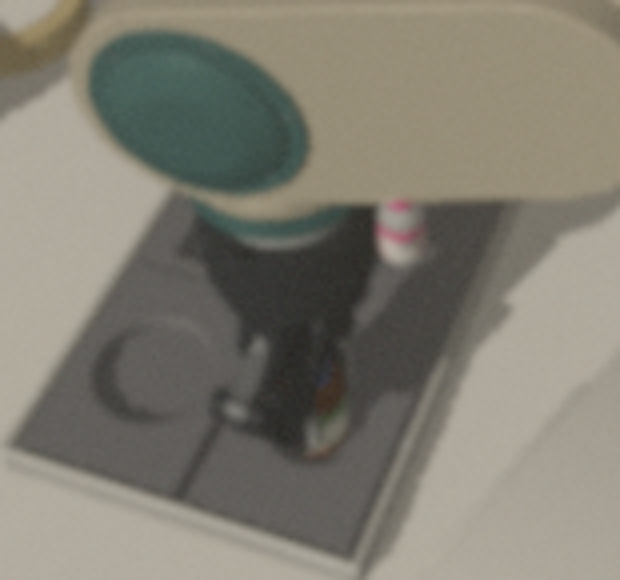

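The small vial stands upright in its pocket, and the large vial touched the floor at z 0.099 as expected. I'll release it and fetch the amber bottle.

```bash
python3 - <<'E'
from act import *
release("large")
pick("amber",0,.098,35,.27)
snap("b4")
place("amber",YAW+np.pi/2,.098,.27)
snap("b5")
E
```

```text
open t17.4 w0.0855 [0.4779 0.2287 0.0988] F [ 0.6  0.6 -0.1]
up t18.2 w0.0852 [0.4778 0.2286 0.2285] F [-1.8  0.4  0.4]
above t19.9 w0.0858 [ 0.6047 -0.2134  0.2698] F [ 0.3  0.9 -0.5]
hit False
down t21.2 w0.0854 [ 0.6051 -0.2147  0.0993] F [-0.1  0.4  0.5]
clamped t21.7 w0.0432 [ 0.6049 -0.2146  0.0988] F [ 0.8 -0.2  4.5]
lift t22.7 w0.0435 [ 0.6041 -0.2144  0.2679] F [ 0.2 -1.  -0.8]
over t24.5 w0.0434 [0.5651 0.2527 0.2699] F [-0.2 -0.4 -1. ]
hit True
set t26.1 w0.0434 [0.5648 0.2538 0.1077] F [-0.   1.1  3.2]
```

View pics/b4_scene.png

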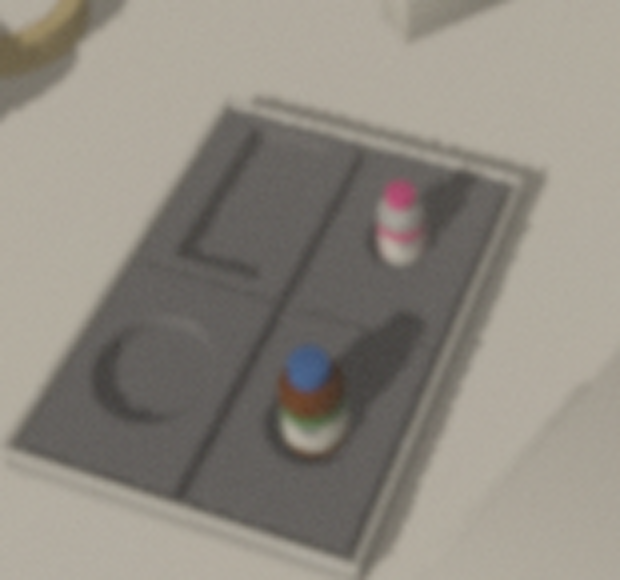

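View pics/b5_scene.png

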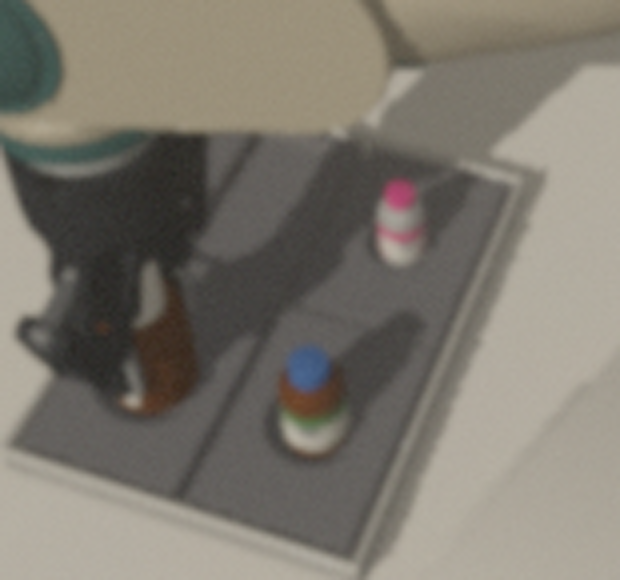

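Both vials stand upright, with the pink cap at (400,193) and the blue cap at (308,365) in the crop. The bottle touched the floor at 0.1077. I'll release it and fetch the carton.

```bash
python3 - <<'E'
from act import *
release("amber",.27)
pick("carton",CYAW,.086,35)
snap("b6")
place("carton",YAW,.086)
snap("b7")
E
```

```text
open t26.7 w0.0853 [0.5643 0.2534 0.1066] F [0.  0.1 0.9]
up t27.7 w0.0854 [0.5644 0.2534 0.2682] F [-1.2 -0.3  0.2]
above t29.1 w0.0854 [ 0.6138 -0.0699  0.2297] F [1.2 0.4 0.4]
hit False
down t30.2 w0.0854 [ 0.6145 -0.0705  0.0873] F [-0.1 -0.7  0.2]
clamped t30.8 w0.0313 [ 0.614  -0.0706  0.0865] F [0.1 0.2 2.7]
lift t31.7 w0.0315 [ 0.6132 -0.0704  0.228 ] F [ 0.1  0.9 -1.1]
over t32.6 w0.0316 [0.598  0.1371 0.2297] F [ 0.1 -0.6 -0.9]
hit True
set t34.0 w0.0315 [0.5981 0.1383 0.0953] F [1.3 0.4 2.8]
```

View pics/b6_scene.png

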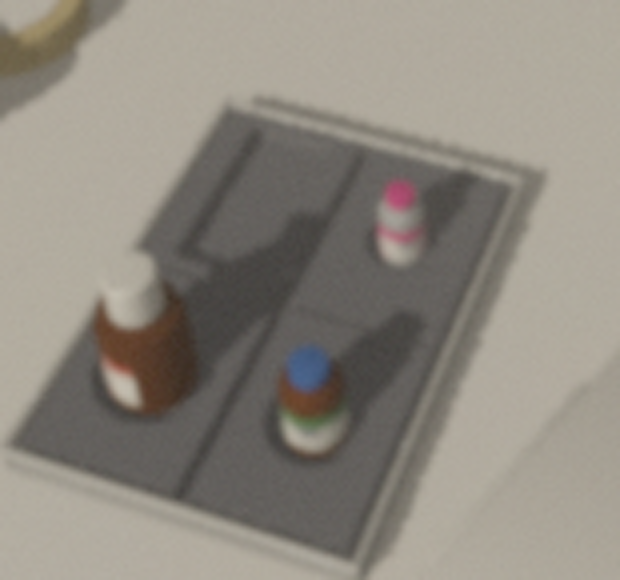

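View pics/b7_scene.png

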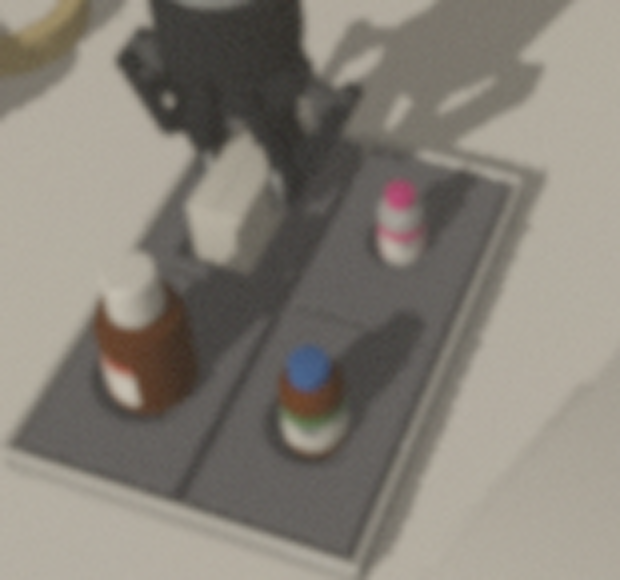

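The bottle is upright in the largest pocket. The carton made contact at 0.0953, which matches the floor; resting on the rim would read about 0.105. I'll release, withdraw and check.

```bash
python3 - <<'E'
from act import *
release("carton")
manip.movej([-1.214,0.052,1.401,0,1.689,-0.07]);st("home")
D={}
for n in("top","scene"):
    c=cams.camera(n);C=calib(c);D[n]=C
    G=(0,255,0)
    P=[(rect(POCK["carton"],.032,.085,YAW,.057),G),(circ(POCK["small"],.008,.061),G),(circ(POCK["large"],.009,.071),G),(circ(POCK["amber"],.0135,.102),G)]
    b=(190,145,350,255) if n=="top" else (190,185,345,330)
    draw(C,c["img"],P,b,4,f"pics/f_{n}.png")
    cv2.imwrite(f"pics/f_full_{n}.png",c["img"][:,:,::-1])
    H,S,V=np.moveaxis(hsv(c["img"]),2,0);r=np.zeros(H.shape,bool);r[b[1]:b[3],b[0]:b[2]]=1
    D[n+"m"]=[max(comps(m&r,5)[0],key=lambda t:t[0] if 1 else 0)[1] for m in((H>150)&(H<179)&(S>90),(H>98)&(H<130)&(S>55))]
for i in(0,1): print(tri(D["top"],D["topm"][i],D["scene"],D["scenem"][i]))
print(POCK)
E
```

```text
open t34.7 w0.0856 [0.5974 0.1382 0.0945] F [-0.  -0.2  0.3]
up t35.5 w0.0856 [0.5973 0.1381 0.2283] F [ 0.7 -0.7 -0.9]
home t38.1 w0.0853 [ 0.2181 -0.4774  0.3038] F [ 0.4 -0.   0.2]
(array([0.51274761, 0.11359428, 0.0587703 ]), np.float64(0.9342196576538174))
(array([0.4785345 , 0.22879326, 0.0671783 ]), np.float64(0.22496558649365514))
{'small': array([0.51128147, 0.11342062]), 'large': array([0.47820498, 0.22877202]), 'amber': array([0.56471853, 0.25357938]), 'carton': array([0.59779502, 0.13822798])}
```

View pics/f_top.png

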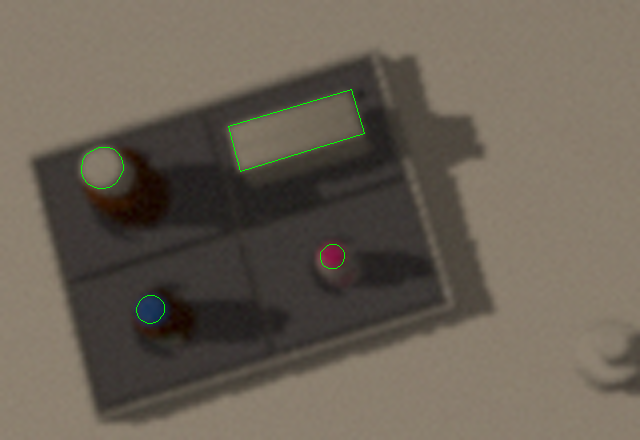

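View pics/f_scene.png

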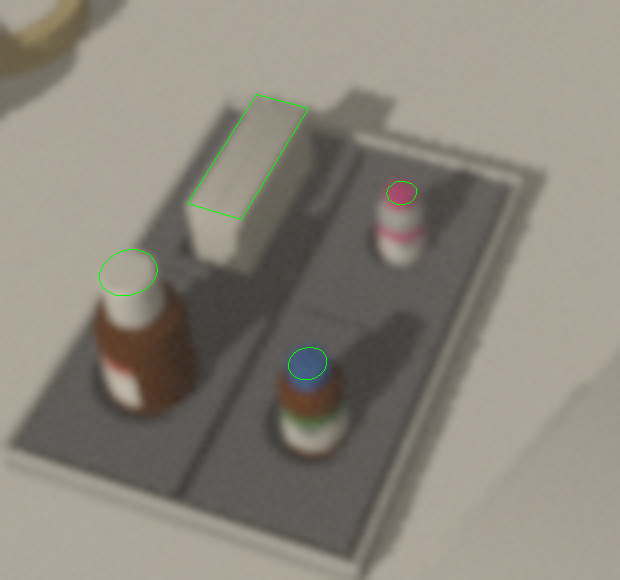

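View pics/f_full_top.png

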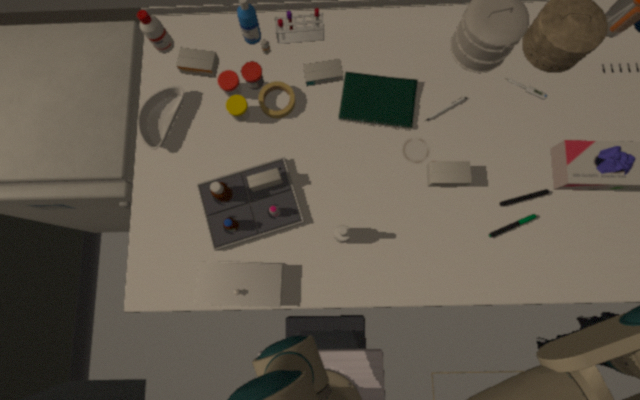

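All four items match their seated outlines in both views. The dropper at (342,233) and the wide carton at (449,173) have not moved. Handing in.

```bash
python3 -c "
from cell import manip
manip.hand_in();print(manip.get_clock())"
```

```text
the job is handed in; nothing more can be done
the job is handed in; nothing more can be done
```

I packed the small vial, large vial, amber bottle and slim carton, in that order, each in its own holder, and handed the job in at about 38 s.

**Seating:** each item touched down about 9 mm above the height it was gripped at, which matches the pocket floor. In both final views all four stand upright and match the outlines expected for seated items.

**Position and height:** the two vial caps triangulated to within 2 mm of their pocket centres. Their heights read 59 and 67 mm, against 61 and 71 mm for the very top of the caps. I put that shortfall down to the colour patches taking in the sides of the caps. The first height readings were also a little low: 44–46 mm for the 48 mm carton and 87 mm for the 93 mm bottle.

**Left alone:** the dropper bottle and wide carton are at the same image positions as at the start. The arm was clear of everything at hand-in, and no check failed.

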